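# Put the roasting probe on charge

## Robot

A 7-joint arm with a two-finger parallel gripper is mounted at the origin on a cart in front of the work surface, level with it; the furniture and walls round the work are solid. World frame = base frame: x ahead of the robot, y to its left, z up, the work surface at z = 0. Lengths are in m, angles in rad, forces in N, time in s.
With the tool pointing down it reaches from about 0.425 to 0.875 m from the base axis. Payload 4.7 kg.
Tool frame: the origin (TCP) lies midway between the tips of the shut fingers; the grasp point (between the pads) lies 19 mm behind it; z points along the fingers, y is the line along which they close (so a half turn about z gives the same grasp; the last joint's range is limited). The gripper opens to 87 mm and grips with 3 to 60 N. Pads are 19 mm wide; open, the fingers measure 117 mm over their backs; the gripper's body (75 mm by 190 mm) begins 51 mm behind the grasp point.
Start: joints at [-1.112, 0.321, -0.07, 1.45, 0.023, 1.371, -0.057], TCP at [0.28, 0.587, 0.223] pointing down, gripper open.
Joint ranges: [-2.86, 2.86], [-0.3, 2.09], [-1.38, 1.24], [0.06, 2.45], [-1.56, 4.7], [0.09, 2.05], [-2.69, 2.69]. Speed limits (rad/s): [2.57, 2.57, 3.14, 3.14, 3.14, 3.14, 3.14].

## Interface

Orientations are given as a rotation vector (axis times angle).
In Python, from bench import ctrl gives the robot as it stands. The module is installed in compiled form; this text tells all that it offers.
- The arm moves only by the shell command python3 -m handwheel 'ROWS' [FORCE]. ROWS is JSON, a list of rows, each a list of 7 numbers: the finger opening in m, from 0 to 0.087, then the shift along the tool's x, y, z in m, then the turn, a rotation vector about the tool's x, y, z in degrees. A call has 1 to 12 rows; each row shifts and turns the commanded pose from where the row before left it, along the tool's axes as they then stand; what a row does not reach is not made up. A row lasts 1/8 s, in which the tool goes at most 62.5 mm and 10.7 degrees, less where a joint would pass 70% of its speed; a pose out of reach is approached as far as the arm can. A call is refused whole if a number of a shift passes 0.0625 or a number of a turn 10.7, either way. A call with a gripper value outside its range is refused whole. The fingers move at their own pace and stop on an object; FORCE is the grip in N (left out, the last holds). Time passes only in rows, so rows that do not move let the fingers close. It gives the time, the measured TCP pose, the force, the opening and the grip force at its end, in the units of the state.
- ctrl.get_state(): the state, without advancing time (a new reading comes with each control period).
- ctrl.get_image(name): name is "scene" or "top"; returns (picture, depth): 384x512x3 uint8, blue, green, red; 384x512 float32, m along the optical axis (not along the pixel's ray), 0 where there is no reading.
- ctrl.camera_info(name): a dict with "intrinsics" (3x3 intrinsics, pixels), "D" ([k1, k2, p1, p2, k3] as OpenCV has them; the pictures are not rectified), "R" (3x3) and "t" (3): a world point X has camera coordinates R X + t. Camera axes: x right, y down, z forward; pixel columns grow to the right and rows downward; lengths in m; the calibration is good to about 2 mm. A picture is of the moment at which its call begins. camera_info takes no time and is no camera call.
- ctrl.close_job(): hands the job in; it is judged then, once.
The state is a dict: "time": time; "joint_positions": joint angles; "qd": joint speeds; "joint_torque": joint torques, N m; "position": TCP position; "tool_rot": TCP orientation; "ft_force": force on the tool from outside, world axes, zero at the start; "torque": the same for the moment, N m; "grip_width": opening from 0.0 (shut) to 1.0 (fully open); "grip_force": force on a finger pad.
Only numpy, scipy, OpenCV 4.12 (cv2) and the standard library are available. Lean on these libraries where they do the work, as an engineer would, in place of code of your own. Each camera call takes 0.05 s, during which the arm holds its last target. There are 200 camera calls.

## Task

Put the cordless roasting probe on charge: slide the blue shutter on the charging dock fully open to uncover the sloping socket, then lift the probe out of its wooden stand and push its pin into the socket until the steel collar sits fully home against the face. Let go, leave the shutter open, and do not disturb the jar, garlic or tin.

Things in the scene. Friction and masses are not known exactly. Their poses are not given: they have to be found in the camera images.
- dock_head: Grey head of the fixed white dock. Flat face 64 mm (x) by 114 mm (y -32 to +82 mm), 2 rails 3 mm high at x +-26 mm. Origin: centre of the socket's mouth in the face, 65 mm above the worktop. z: socket axis, out of the face, leaning 28 deg from vertical to the robot's side; y: level, the way the shutter opens; x: up the slope. Socket 9.5 mm wide, 3 mm chamfer, 49 mm deep along -z.
- shutter (a joint): Blue sliding shutter, 46 x 40 mm, 3 mm thick, lying on the dock's face, with an upright tab. 0 (m): shut, centred over the socket; grows along the head's +y to 0.050, fully open, the stop. Starts shut or nearly so; slides with about 1.5 N friction, stays where left.
- shutter_tab (a point): Centre of the shutter's tab: 12 mm thick along the head's y, 26 mm long along its x, standing square to the face, from 3 to 23 mm above it (this point is 13 mm above the face). Moves with the shutter; axes as the head's.
- probe: Roasting probe, 105 mm long, 55 to 100 g, upright in the stand at first. Origin: the pin's tip; z from tip to handle. Steel pin 7 mm thick, 45 mm long, last 7 mm tapering to 3 mm; steel collar 24 mm wide from 45 to 49 mm; black handle 18 x 18 mm (sides along its x and y) from 49 to 105 mm, red band. Any turn about its axis fits the socket.
- stand: Fixed draining stand: 44 x 44 mm wooden block on an 80 x 80 mm steel foot 8 mm thick; origin under its centre, top at 60 mm. Upright bore 10 mm wide, 47 mm deep: the probe's pin stands in it, the collar on the top.
- spice_jar_c: Bystander: spice jar with a yellow cap, 42 mm wide, 96 mm high, loose.
- garlic: Bystander: garlic bulb, 54 mm, loose.
- tuna_tin: Bystander: flat red tin, 86 mm wide, 40 mm high, loose.
- mixer_tap: Tall fixed swan-neck tap behind the sink, between the arm's start and the work: 211 x 211 mm, 363 mm high, origin on the worktop under the middle of its extents; the spout reaches 105 mm from there towards the robot. An obstacle: pass at least 0.2 m nearer to the robot, or well above.
Not all that is in view belongs to the job. What is meant by the probe is not purple, and is the larger of those in its own colour.

How it is judged:
On the way, in this order (a step that is already met when the one before it is completed fails the run):
1. the shutter is slid open (at least 42 of 50 mm) while the probe still stands in its stand (value of joint shutter above 0.042 m and z of probe in the frame of stand below 0.03 m and horizontal distance between probe and stand below 0.01 m), for 0.2 s.
2. the probe is lifted out: its tip is above the stand's top (z of probe in the frame of stand above 0.062 m), for 0.1 s.
At the end, for the whole second after the job is handed in: The probe's pin is in the dock's socket along its axis (tip within 4 mm of the axis, tilt within 0.12 rad), at least 41 mm deep (collar within 4 mm of the face), at rest and released; the shutter is still open, at least 42 of its 50 mm (z of probe in the frame of dock_head below -0.041 m and x of probe in the frame of dock_head between -0.004 and 0.004 m and y of probe in the frame of dock_head between -0.004 and 0.004 m and angle between the z axis of probe and the z axis of dock_head, either way round below 0.12 rad and value of joint shutter above 0.042 m and linear speed of probe below 0.02 m/s); the robot touches nothing.
It fails at once if the spice jar is pushed more than 30 mm or tipped (distance of spice_jar_c from where it was at the start of the episode above 0.03 m or angle between spice_jar_c's own z axis and vertical above 0.5 rad).
It fails at once if the garlic is moved more than 30 mm (distance of garlic from where it was at the start of the episode above 0.03 m).
It fails at once if the tin is moved more than 30 mm (distance of tuna_tin from where it was at the start of the episode above 0.03 m).
It also fails if it takes over 64 s, if anything falls off the work surface, if the arm or the gripper's body presses on something with over 40 N, if the wrist force passes 120 N, or if a joint passes its speed limit or range.

## Working session

There is one attempt and no reset: what is moved stays moved. The work goes in short steps, Python scripts to look and compute and a shell command to move; the robot and the scene stay as the last step left them, time stands still between calls to the robot, and variables do not carry over. Pictures are saved under pics/ and viewed, at most 10 in all, crops included, and the job is handed in when it is done.

```bash
mkdir -p pics; cat > h.py <<'E'
import numpy as np, cv2
from scipy.spatial.transform import Rotation as Rn
from bench import ctrl
def grab(n):
    im,d=ctrl.get_image(n); return im.copy(),d.copy()
def ray(n,uv):
    c=ctrl.camera_info(n);K=np.array(c["intrinsics"]);D=np.array(c["D"]);R=np.array(c["R"]);t=np.array(c["t"])
    p=cv2.undistortPoints(np.array(uv,float).reshape(-1,1,2),K,D).reshape(-1,2)
    return -R.T@t, np.c_[p,np.ones(len(p))]@R   # origin, dirs with depth 1
def plane(n,uv,z):
    o,d=ray(n,uv); return o+d*((z-o[2])/d[:,2])[:,None]
def pts(n,mask,dep):
    v,u=np.nonzero(mask&(dep>0)); o,d=ray(n,np.c_[u,v]); return o+d*dep[v,u][:,None]
def proj(n,X):
    c=ctrl.camera_info(n);R=np.array(c["R"])
    return cv2.projectPoints(np.array(X,float).reshape(-1,1,3),cv2.Rodrigues(R)[0],np.array(c["t"]),np.array(c["intrinsics"]),np.array(c["D"]))[0].reshape(-1,2)
E
python3 - <<'E'
from h import *
for n in("scene","top"):
    im,d=grab(n); cv2.imwrite(f"pics/{n}0.png",im); np.savez(f"{n}0.npz",im=im,d=d)
    c=ctrl.camera_info(n); print(n,-np.array(c["R"]).T@np.array(c["t"]),np.array(c["R"]).round(3).tolist())
print(ctrl.get_state())
E
```

```text
scene [ 0.21105416 -0.64829153  0.70751569] [[0.794, -0.608, -0.018], [-0.446, -0.562, -0.697], [0.414, 0.561, -0.717]]
top [ 0.3753352  -0.15299041  1.273127  ] [[-0.03, -0.999, -0.028], [-0.987, 0.034, -0.159], [0.16, 0.023, -0.987]]
{'time': 0.1, 'joint_positions': array([-1.11192776,  0.32175715, -0.07006494,  1.45157373,  0.02259705,
        1.3707678 , -0.0569104 ]), 'qd': array([-0.00082445, -0.00081817, -0.00036532, -0.00309835, -0.00063488,
        0.00068686, -0.00016455]), 'joint_torque': array([-9.01470139e-04, -4.92573202e+01, -4.06200550e-01, -3.13397133e+01,
       -6.40566065e-02,  3.96245043e-02,  5.04177137e-05]), 'position': array([0.27950287, 0.58628986, 0.22155493]), 'tool_rot': array([-6.92835601e-01, -3.06394915e+00,  2.66354462e-03]), 'ft_force': array([ 1.53888602,  0.12395585, -0.05025979]), 'torque': array([-0.00534431, -0.01101531, -0.01102411]), 'grip_force': 0.0, 'grip_width': 1.0006442589346631}
```

View pics/scene0.png

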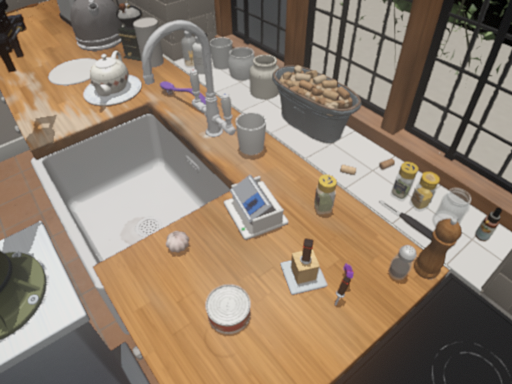

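View pics/top0.png

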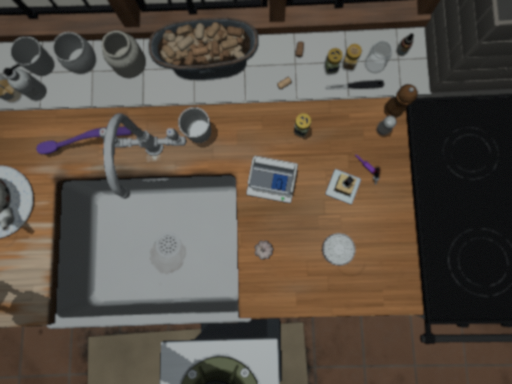

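The scene view shows the dock (about 257,205) with its blue shutter, the stand with the black and red probe (305,260), a purple-capped decoy (345,285), the jar (325,195), the garlic (177,242) and the tin (228,307). In the top view the dock is at (272,180), the stand at (344,185), the jar at (303,125), and the tap at (115,160).

```bash
python3 - <<'E'
from h import *
a=np.load("scene0.npz")["im"][165:305,215:365]; b=np.load("top0.npz")["im"][105:215,235:395]
a=cv2.resize(a,None,fx=4,fy=4,interpolation=cv2.INTER_CUBIC)
cv2.imwrite("pics/c1.png",a)
cv2.imwrite("pics/c2.png",cv2.resize(b,None,fx=5,fy=5,interpolation=cv2.INTER_CUBIC))
E
```

```text
(no output)
```

View pics/c1.png

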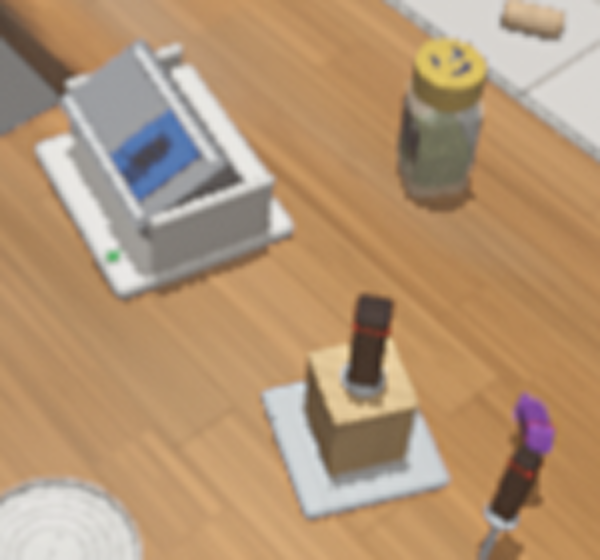

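View pics/c2.png

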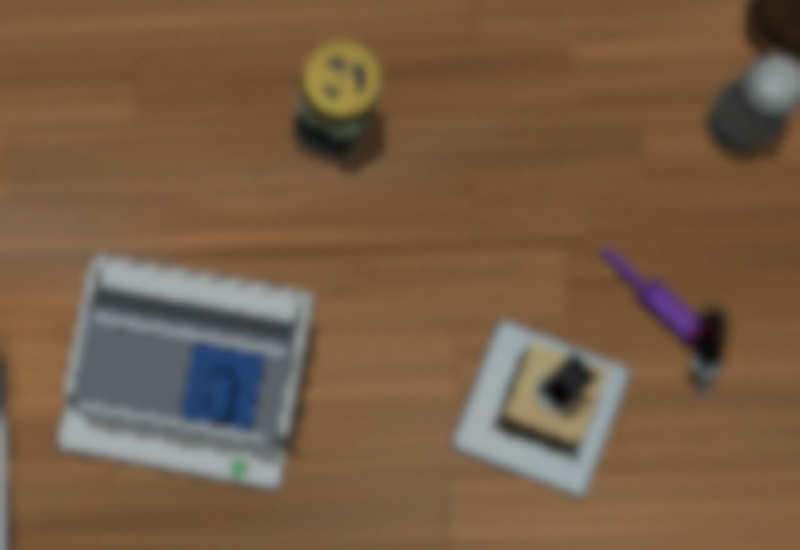

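The crops show the shutter with its dark tab to the right of the face, so the face is free to the left (+y). The probe with the black handle and red band stands in the block. Next I measure.

```bash
python3 - <<'E'
from h import *
def fit(P):
    for _ in range(5):
        c=P.mean(0); n=np.linalg.svd(P-c,full_matrices=False)[2][2]; n*=np.sign(n[2]); r=(P-c)@n; P=P[abs(r)<max(.0015,2*r.std())]
    return c,n,r.std(),len(P)
for n,box in(("scene",(165,245,215,300)),("top",(150,205,240,305))):
    f=np.load(n+"0.npz"); im,d=f["im"],f["d"]; hsv=cv2.cvtColor(im,cv2.COLOR_BGR2HSV)
    B=np.zeros(d.shape,bool); B[box[0]:box[1],box[2]:box[3]]=1
    blue=B&(hsv[...,0]>95)&(hsv[...,0]<125)&(hsv[...,1]>110)
    cnt=max(cv2.findContours(blue.astype('u1'),0,2)[0],key=cv2.contourArea)
    P=pts(n,cv2.erode(blue.astype('u1'),np.ones((3,3)))>0,d); c,nn,s,k=fit(P)
    print(n,"blue",blue.sum(),cv2.minAreaRect(cnt),"plane c",c.round(4),"n",nn.round(3),"tilt",np.degrees(np.arccos(nn[2])).round(1),"az",np.degrees(np.arctan2(nn[1],nn[0])).round(1),s.round(4),k)
    # all pts of dock: height ranges
    A=pts(n,B,d); print("dock pts z>.02 bbox",A[A[:,2]>.02].min(0).round(3),A[A[:,2]>.02].max(0).round(3))
    o,dr=ray(n,cnt.reshape(-1,2)); q=o+dr*(((c-o)@nn)/(dr@nn))[:,None]
    np.save(n+"_blue.npy",q)
    # red-band, jar cap, foot
    dark=(im.max(2)<60); 
    # stand wood top & handle top
W=pts("top",np.ones((384,512),bool)&(np.indices((384,512))[0]>=165)&(np.indices((384,512))[0]<205)&(np.indices((384,512))[1]>=325)&(np.indices((384,512))[1]<365),np.load("top0.npz")["d"])
for lo,hi in((-.01,.004),(.004,.015),(.05,.066),(.08,.13)):
    S=W[(W[:,2]>lo)&(W[:,2]<hi)]
    if len(S): print(lo,hi,len(S),S.mean(0).round(4),S.min(0).round(3),S.max(0).round(3))
S=W[(W[:,2]>.05)&(W[:,2]<.066)]; print(cv2.minAreaRect((S[:,:2]*1000).astype('f4')))
S=W[(W[:,2]>.004)&(W[:,2]<.015)]; print(cv2.minAreaRect((S[:,:2]*1000).astype('f4')))
E
```

```text
scene blue 161 ((253.03843688964844, 203.3076934814453), (13.312804222106934, 18.027755737304688), 56.3099365234375) plane c [ 0.5722 -0.1895  0.0704] n [-0.46   0.093  0.883] tilt 28.0 az 168.6 0.0014 42
dock pts z>.02 bbox [ 0.537 -0.232  0.02 ] [ 0.647 -0.092  0.092]
top blue 202 ((279.0540466308594, 181.67567443847656), (14.138313293457031, 14.467110633850098), 9.462322235107422) plane c [ 0.5717 -0.1782  0.0714] n [-0.504  0.096  0.858] tilt 30.9 az 169.2 0.0041 102
dock pts z>.02 bbox [ 0.538 -0.227  0.033] [ 0.644 -0.092  0.095]
-0.01 0.004 781 [ 5.727e-01 -3.710e-01 -3.000e-04] [ 0.509 -0.425 -0.008] [ 0.627 -0.308  0.004]
0.004 0.015 490 [ 0.5576 -0.3582  0.0081] [ 0.51  -0.424  0.004] [ 0.623 -0.309  0.015]
0.05 0.066 190 [ 0.559  -0.3566  0.06  ] [ 0.534 -0.386  0.051] [ 0.59  -0.331  0.066]
0.08 0.13 69 [ 0.5594 -0.3579  0.1134] [ 0.55 -0.37  0.08] [ 0.571 -0.349  0.126]
((561.6649169921875, -359.88861083984375), (43.87075424194336, 45.351383209228516), 65.71983337402344)
((566.3646240234375, -365.8283996582031), (111.39688873291016, 112.66425323486328), 87.71990966796875)
```

```bash
cat >> h.py <<'E'
def headR(yaw,tilt=np.radians(28)):  # yaw: azimuth of head y minus 90deg
    zx=np.array([-np.sin(tilt)*np.cos(yaw),-np.sin(tilt)*np.sin(yaw),np.cos(tilt)])
    y=np.array([-np.sin(yaw),np.cos(yaw),0]); return np.c_[np.cross(y,zx),y,zx]
E
python3 - <<'E'
from h import *
R=headR(np.radians(-11)); O=np.array([.571,-.187,.065]); print(R.round(3).tolist())
gx,gy=np.meshgrid(np.arange(-45,95,.5),np.arange(50,-50,-.5)) # u: head y, v: head x (up)
out=[]
for n in("scene","top"):
    X=O+np.c_[gy.ravel()*.001,gx.ravel()*.001,0*gx.ravel()]@R.T
    uv=proj(n,X).astype('f4').reshape(*gx.shape,2)
    w=cv2.remap(np.load(n+"0.npz")["im"],uv[...,0],uv[...,1],cv2.INTER_CUBIC); w=cv2.resize(w,None,fx=2,fy=1.5*0+2)
    for k in range(-40,95,20): cv2.line(w,(int((k+45)*4),0),(int((k+45)*4),8 if k else 20),(0,0,255),1)
    for k in range(-40,50,20): cv2.line(w,(0,int((50-k)*4)),(8 if k else 20,int((50-k)*4)),(0,0,255),1)
    out.append(w[100:340] if 0 else w)
s=np.vstack(out); s=cv2.resize(s,None,fx=.74,fy=.74); print(s.shape); cv2.imwrite("pics/rect.png",s)
E
```

```text
[[0.867, 0.191, -0.461], [-0.168, 0.982, 0.09], [0.469, 0.0, 0.883]]
(592, 414, 3)
```

View pics/rect.png

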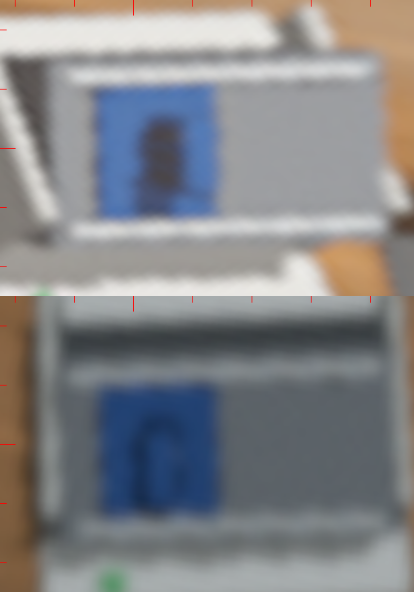

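Both rectified views agree: shutter spans y about -12 to +28 mm around my guessed origin, so it is nearly shut, and the rails are level to about 1 degree. The guess needs about +3 mm in y, -1.5 mm in x and -12 deg yaw. Next I locate the tap and work out the moves.

```bash
cat >> h.py <<'E'
def toolR(zdir,ydir):
    z=np.array(zdir)/np.linalg.norm(zdir); y=np.array(ydir)-z*np.dot(ydir,z); y/=np.linalg.norm(y); return np.c_[np.cross(y,z),y,z]
def cur():
    s=ctrl.get_state(); return np.array(s["position"]),Rn.from_rotvec(s["tool_rot"]).as_matrix(),s
def tell(p,R=None,label=""):
    """shift in current tool axes (mm) then turn (deg) about tool axes"""
    cp,cR,s=cur(); R=cR if R is None else R
    print(label,"shift mm",((np.array(p)-cp)@cR*1000).round(1),"| turn deg",np.degrees(Rn.from_matrix(cR.T@R).as_rotvec()).round(2),"| shift mm after turn",((np.array(p)-cp)@R*1000).round(1))
yaw=np.radians(-12); HR=headR(yaw); HO=np.array([.571,-.187,.065])+HR@[-.0015,.003,0]; HO[2]=.065
E
python3 - <<'E'
from h import *
f=np.load("top0.npz"); d=f["d"]; m=np.zeros(d.shape,bool); m[110:200,90:185]=1
P=pts("top",m,d); P=P[P[:,2]>.1]; print("tap",P.min(0).round(3),P.max(0).round(3))
f=np.load("scene0.npz"); d=f["d"]; m=np.zeros(d.shape,bool); m[10:110,135:220]=1
P=pts("scene",m,d); P=P[(P[:,2]>.1)&(P[:,0]<.8)&(P[:,1]>-.1)]; print("tap",P.min(0).round(3),P.max(0).round(3))
p,R,s=cur(); print(R.round(2).tolist()); print("HO",HO)
for sg in(1,-1):
    T=toolR(-HR[:,2],sg*HR[:,1]); tell(HO+HR@[0,.004,.08],T,f"tab hover sg{sg}")
print("jar", plane("top",[[303,120]],.096))
E
```

```text
tap [0.516 0.084 0.1  ] [0.713 0.28  0.365]
tap [0.516 0.162 0.1  ] [0.8   0.816 0.361]
[[-0.9, 0.43, -0.0], [0.43, 0.9, -0.0], [-0.0, -0.0, -1.0]]
HO [ 0.57032826 -0.18379019  0.065     ]
tab hover sg1 shift mm [-556.4 -574.7   87. ] | turn deg [ -3.39 -27.88 -13.19] | shift mm after turn [-319.  -688.8  266.9]
tab hover sg-1 shift mm [-556.4 -574.7   87. ] | turn deg [-40.38   4.91 161.91] | shift mm after turn [319.  688.8 266.9]
jar [[ 0.73397921 -0.24888727  0.096     ]]
```

```bash
python3 -m handwheel '[[0.04,-0.03,-0.034,-0.008,0,0,0],[0.04,-0.03,-0.034,-0.008,0,0,0],[0.04,-0.03,-0.034,-0.008,0,0,0],[0.04,-0.03,-0.034,-0.008,0,0,0],[0.04,-0.03,-0.034,-0.008,0,0,0],[0.04,-0.03,-0.034,-0.008,0,0,0],[0.04,-0.03,-0.034,-0.008,0,0,0],[0.04,-0.03,-0.034,-0.008,0,0,0],[0.04,-0.03,-0.034,-0.008,0,0,0],[0.04,-0.03,-0.034,-0.008,0,0,0],[0.04,0,0,0,0,0,0]]' 10
python3 - <<'E'
from h import *
T=toolR(-HR[:,2],HR[:,1]); tell([.48,-.18,.26],None,"via"); tell(HO+HR@[0,.004,.08],T,"tab hover"); print(cur()[2]["joint_positions"].round(2))
E
```

```text
time: 1.48
position: [0.4055, 0.1472, 0.3033]
tool_rot: [0.703, 3.061, 0.002]
ft_force: [-0.1, 0.4, -0.3]
grip_width: 0.46
grip_force: 0.0
via shift mm [-209.9 -261.9   43.1] | turn deg [0. 0. 0.] | shift mm after turn [-209.9 -261.9   43.1]
tab hover shift mm [-255.2 -231.2  167.6] | turn deg [ -3.33 -27.8  -13.62] | shift mm after turn [ -91.3 -285.5  238.4]
[-0.72 -0.2   0.27  1.83  0.05  1.5   0.66]
```

```bash
python3 -m handwheel '[[0.04,-0.026,-0.033,0.005,0,0,0],[0.04,-0.026,-0.033,0.005,0,0,0],[0.04,-0.026,-0.033,0.005,0,0,0],[0.04,-0.026,-0.033,0.005,0,0,0],[0.04,-0.026,-0.033,0.005,0,0,0],[0.04,-0.026,-0.033,0.005,0,0,0],[0.04,-0.026,-0.033,0.005,0,0,0],[0.04,-0.026,-0.033,0.005,0,0,0],[0.04,0,0,0,-0.83,-6.95,-3.4],[0.04,0,0,0,-0.83,-6.95,-3.4],[0.04,0,0,0,-0.83,-6.95,-3.4],[0.04,0,0,0,-0.83,-6.95,-3.4]]'
python3 -m handwheel '[[0.04,0,0,0,0,0,0]]'
python3 - <<'E'
from h import *
T=toolR(-HR[:,2],HR[:,1]); tell(HO+HR@[0,.004,.05],T,"tab hover"); print(cur()[2]["joint_positions"].round(2))
E
```

```text
time: 2.98
position: [0.4779, -0.1713, 0.2695]
tool_rot: [0.374, 2.768, -0.021]
ft_force: [-0.1, -0.4, 1.3]
grip_width: 0.462
grip_force: 0.0
time: 3.1
position: [0.4763, -0.1764, 0.2696]
tool_rot: [0.39, 2.768, -0.026]
ft_force: [0.5, -1.1, -0.5]
grip_width: 0.461
grip_force: 0.0
tab hover shift mm [-10.3  16.1 174.8] | turn deg [ 0.03 -8.16 -4.1 ] | shift mm after turn [ 13.5  16.3 174.5]
[-0.03 -0.29  0.3   2.01  0.07  1.07  1.54]
```

```bash
python3 -m handwheel '[[0.04,0.002,0.004,0.025,0,0,0],[0.04,0.002,0.004,0.025,0,0,0],[0.04,0.002,0.004,0.025,0,0,0],[0.04,0.002,0.004,0.025,0,-4,-2],[0.04,0,0,0,0,-4,-2],[0.04,0,0,0,0,0,0]]'
python3 - <<'E'
from h import *
T=toolR(-HR[:,2],HR[:,1]); tell(HO+HR@[0,.004,.05],T,"tab hover"); tell(HO+HR@[0,.004,.005],T,"tab"); print(cur()[2]["joint_positions"].round(2))
im,d=grab("scene"); cv2.imwrite("pics/s2.png",cv2.resize(im[60:300,150:400],None,fx=3,fy=2.5*0+3)[:600])
E
```

```text
time: 3.85
position: [0.5075, -0.161, 0.172]
tool_rot: [0.27, 2.646, -0.062]
ft_force: [-0.1, 0.4, -0.8]
grip_width: 0.459
grip_force: 0.0
tab hover shift mm [-8.6 -5.7 75.4] | turn deg [ 0.34 -0.33  0.25] | shift mm after turn [-8.2 -5.3 75.5]
tab shift mm [ -8.9  -6.  120.4] | turn deg [ 0.34 -0.33  0.25] | shift mm after turn [ -8.2  -5.3 120.5]
[-0.05 -0.26  0.3   2.23  0.08  0.68  1.57]
```

```bash
python3 -m handwheel '[[0.04,-0.004,-0.003,0.035,0.3,-0.3,0.3],[0.04,-0.004,-0.002,0.035,0,0,0],[0.04,0,0,0.025,0,0,0],[0.04,0,0,0.012,0,0,0],[0.04,0,0,0,0,0,0]]'
python3 - <<'E'
from h import *
T=toolR(-HR[:,2],HR[:,1]); tell(HO+HR@[0,.004,.005],T,"tab")
im,d=grab("scene"); cv2.imwrite("pics/s2.png",cv2.resize(im[90:290,150:400],None,fx=3,fy=3))
E
```

```text
time: 4.53
position: [0.5639, -0.1794, 0.0826]
tool_rot: [0.28, 2.638, -0.07]
ft_force: [0.2, -0.7, -0.1]
grip_width: 0.461
grip_force: 0.0
tab shift mm [ 1.9  1.1 14. ] | turn deg [-0.07  0.1  -0.11] | shift mm after turn [ 1.9  1.1 14. ]
```

View pics/s2.png

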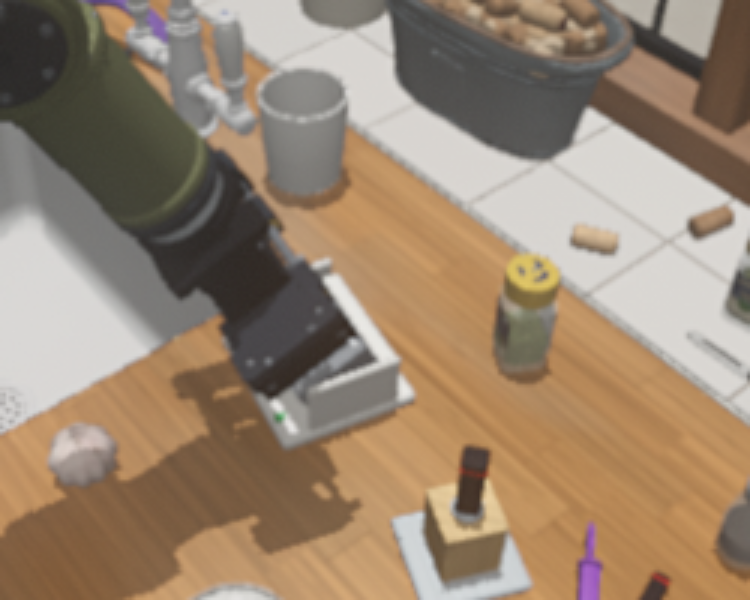

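The gripper hovers over the dock (crop 300,360) with its fingers square to the face, and nothing else is touched. I descend and grip the tab.

```bash
python3 -m handwheel '[[0.04,0.002,0.001,0.007,0,0,0],[0.04,0,0,0.006,0,0,0],[0.04,0,0,0,0,0,0]]'
python3 -m handwheel '[[0.0,0,0,0,0,0,0],[0.0,0,0,0,0,0,0],[0.0,0,0,0,0,0,0],[0.0,0,0,0,0,0,0]]' 10
python3 - <<'E'
from h import *
p,R,s=cur(); print("tcp in head mm",((p-HO)@HR*1000).round(1), "open mm", s["grip_width"]*87, s["ft_force"]@HR)
E
```

```text
time: 4.95
position: [0.5677, -0.1797, 0.0702]
tool_rot: [0.281, 2.637, -0.07]
ft_force: [-0.2, 1.0, -0.2]
grip_width: 0.461
grip_force: 0.0
time: 5.45
position: [0.568, -0.1797, 0.0707]
tool_rot: [0.281, 2.637, -0.07]
ft_force: [0.1, -0.6, 0.4]
grip_width: 0.137
grip_force: 10.0
tcp in head mm [-0.1  3.5  6.5] open mm 11.902895336309717 [ 0.41178475 -0.59670174  0.28964072]
```

```bash
python3 -m handwheel '[[0,0,0.007,0,0,0,0],[0,0,0.007,0,0,0,0],[0,0,0.007,0,0,0,0],[0,0,0.007,0,0,0,0],[0,0,0.007,0,0,0,0],[0,0,0.006,0,0,0,0],[0,0,0,0,0,0,0]]'
python3 -m handwheel '[[0,0,0.003,0,0,0,0],[0,0,0.002,0,0,0,0],[0,0,0.002,0,0,0,0],[0,0,0,0,0,0,0]]'
python3 - <<'E'
from h import *
p,R,s=cur(); print("tcp in head mm",((p-HO)@HR*1000).round(1), "open mm", s["grip_width"]*87, s["ft_force"]@HR)
E
```

```text
time: 6.32
position: [0.5772, -0.1384, 0.0707]
tool_rot: [0.279, 2.636, -0.069]
ft_force: [5.1, 1.1, -3.8]
grip_width: 0.136
grip_force: 10.0
time: 6.82
position: [0.5785, -0.1328, 0.0707]
tool_rot: [0.281, 2.636, -0.07]
ft_force: [5.6, -2.6, -4.4]
grip_width: 0.138
grip_force: 10.0
tcp in head mm [ 0.3 51.6  6.3] open mm 12.00827593615874 [ 3.22644904 -1.4156729  -6.72136814]
```

```bash
python3 -m handwheel '[[0,0,0.001,0,0,0,0],[0,0,0.001,0,0,0,0],[0,0,0.001,0,0,0,0],[0,0,0,0,0,0,0]]'
python3 - <<'E'
from h import *
p,R,s=cur(); print("tcp in head mm",((p-HO)@HR*1000).round(1), "open mm", s["grip_width"]*87, s["ft_force"]@HR)
E
```

```text
time: 7.32
position: [0.5786, -0.132, 0.0707]
tool_rot: [0.284, 2.636, -0.073]
ft_force: [4.2, -6.6, -4.1]
grip_width: 0.135
grip_force: 10.0
tcp in head mm [ 0.3 52.3  6.3] open mm 11.765873569320021 [ 2.90128075 -5.60148905 -6.1785272 ]
```

Stop reached: the tab is at y of about 52 in my frame, so the origin is about +2 mm along y. I release, back off and measure the uncovered socket.

```bash
python3 -m handwheel '[[0.03,0,-0.002,0,0,0,0],[0.03,0,0,0,0,0,0],[0.03,0,0,0,0,0,0],[0.03,0,0,-0.02,0,0,0],[0.03,0,0,-0.04,0,0,0],[0.03,0,0,-0.05,0,0,0],[0.04,0,0,-0.05,0,0,0],[0.04,0,-0.0,-0.0,0,0,0]]'
python3 - <<'E'
from h import *
gx,gy=np.meshgrid(np.arange(-45,95,.5),np.arange(45,-45,-.5))
out=[]
for n in("scene","top"):
    im,d=grab(n); np.savez(n+"1.npz",im=im,d=d)
    X=HO+np.c_[gy.ravel()*.001,gx.ravel()*.001,0*gx.ravel()]@HR.T
    uv=proj(n,X).astype('f4').reshape(*gx.shape,2)
    w=cv2.remap(im,uv[...,0],uv[...,1],cv2.INTER_CUBIC)
    g=cv2.cvtColor(w,cv2.COLOR_BGR2GRAY); c=g[50:130,50:130].astype(float)  # +-20mm about origin
    dk=(c<(c.min()+np.median(c))/2).astype('u1'); k,l,st,ce=cv2.connectedComponentsWithStats(dk)
    for i in range(1,k):
        if st[i,4]>30: print(n,"dark blob area mm2",st[i,4]/4,"y,x mm",(ce[i][0]/2-20).round(1),(20-ce[i][1]/2).round(1), st[i,2]/2,st[i,3]/2)
    w=cv2.resize(w,None,fx=1.6,fy=1.6); cv2.drawMarker(w,(int(45*3.2),int(45*3.2)),(0,0,255),0,6); out.append(w)
cv2.imwrite("pics/rect2.png",np.vstack(out))
E
```

```text
time: 8.32
position: [0.5189, -0.1229, 0.192]
tool_rot: [0.29, 2.629, -0.068]
ft_force: [0.2, 0.1, 0.0]
grip_width: 0.438
grip_force: 0.0
scene dark blob area mm2 65.25 y,x mm -1.1 1.6 9.5 8.5
top dark blob area mm2 86.75 y,x mm 3.7 2.0 11.0 10.0
```

View pics/rect2.png

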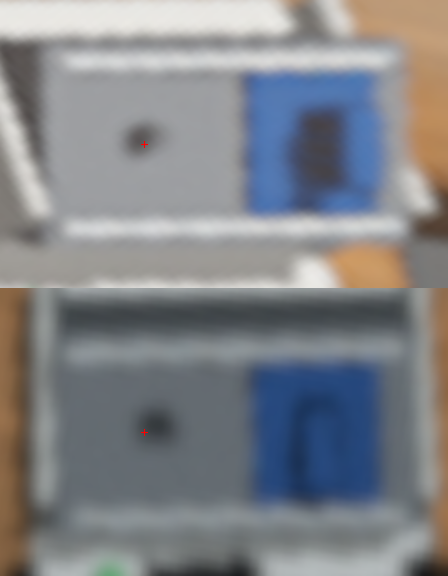

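The shutter is fully open (blue at y of about 52) and the socket is a dark spot near the cross, in both views. I refine it using the outer rim of the chamfer.

```bash
python3 - <<'E'
from h import *
yy,xx=np.meshgrid(np.arange(-14,17,2),np.arange(14,-15,-2))
for n in("scene","top"):
    im=np.load(n+"1.npz")["im"]; g=cv2.cvtColor(im,cv2.COLOR_BGR2GRAY)
    X=HO+np.c_[xx.ravel()*.001,yy.ravel()*.001,0*xx.ravel()]@HR.T
    uv=proj(n,X).astype('f4').reshape(*xx.shape,2); w=cv2.remap(g,uv[...,0],uv[...,1],cv2.INTER_LINEAR)
    print(n,"cols y=-14..16, rows x=14..-14"); print(w)
    F=np.load(n+"1.npz")["d"]
    P=pts(n,cv2.inRange(cv2.cvtColor(im,cv2.COLOR_BGR2HSV),(0,0,0),(255,255,255))>0,F)
    L=(P-HO)@HR; m=(L[:,1]>-.027)&(L[:,1]<.025)&(abs(L[:,0])<.02)&(np.hypot(L[:,0],L[:,1])>.012)&(abs(L[:,2])<.012)
    A=np.c_[L[m,:2],np.ones(m.sum())]; print("face plane coeffs, offset mm",np.linalg.lstsq(A,L[m,2],rcond=None)[0]*[1,1,1000],m.sum())
E
```

```text
scene cols y=-14..16, rows x=14..-14
[[158 158 158 159 158 158 158 158 159 158 158 159 159 158 158 159]
 [158 158 158 159 159 159 159 158 158 159 159 159 158 157 158 158]
 [158 158 159 159 158 158 158 156 157 158 158 159 159 158 158 158]
 [158 158 159 158 156 152 150 147 148 153 155 158 159 159 158 158]
 [158 159 159 154 148 138 128 124 131 139 148 154 158 158 158 159]
 [159 159 156 150 134 117 104 106 112 128 140 150 155 158 158 158]
 [159 159 155 145 127 103  92  96 111 126 138 149 155 157 158 158]
 [159 159 155 145 126 107  96 103 117 132 143 151 156 158 158 157]
 [158 158 156 148 135 118 115 120 133 142 150 155 157 158 158 158]
 [158 159 157 154 146 139 136 140 148 153 155 157 158 159 159 159]
 [158 158 158 157 155 152 153 155 156 157 158 158 159 159 158 158]
 [158 158 158 158 158 158 158 159 160 159 159 158 158 158 158 158]
 [158 158 158 158 158 159 159 159 158 158 158 158 158 158 158 158]
 [158 158 158 158 159 159 158 158 158 158 158 158 157 157 158 159]
 [158 158 158 158 158 158 158 157 158 158 158 158 158 158 158 158]]
face plane coeffs, offset mm [ 0.0081771   0.00084112 -0.
[... 425 characters left out ...]
  69  79  90 100 104 105]
 [105 105 105 105 102  95  84  71  63  59  63  75  87  98 103 105]
 [105 105 105 105 102  95  86  75  69  67  69  78  88  97 103 105]
 [105 105 106 106 103  98  91  83  79  77  78  83  91  99 104 106]
 [105 106 106 106 104 101  96  91  90  90  90  92  97 101 104 106]
 [107 106 106 106 105 104 102 100  99  98  98  99 102 103 104 105]
 [106 106 105 106 106 105 104 104 104 104 103 104 105 105 105 106]
 [106 106 106 106 106 106 105 106 106 106 105 104 104 105 106 106]
 [106 106 105 106 106 106 106 106 106 105 106 105 105 105 106 106]
 [106 106 106 105 106 106 106 106 106 106 106 106 105 104 106 106]]
face plane coeffs, offset mm [-0.00813118  0.00880848  0.62701205] 206
```

```bash
cat >> h.py <<'E'
HO=HO+HR@[.0007,.002,0]; HO[2]=.065
E
python3 - <<'E'
from h import *
for n in("scene","top"):
    f=np.load(n+"1.npz"); P=pts(n,np.ones(f["d"].shape,bool),f["d"])
    m=np.hypot(P[:,0]-.56,P[:,1]+.36)<.025
    for lo,hi in((.115,.126),(.07,.115)):
        S=P[m&(P[:,2]>lo)&(P[:,2]<hi)]
        print(n,lo,len(S),S.mean(0).round(4),(S.min(0)[:2]+S.max(0)[:2])/2,cv2.minAreaRect((S[:,:2]*1000).astype('f4')) if len(S)>3 else"")
# scene: handle silhouette axis, rays on the vertical: use dark mask top-most pixel rows
im=np.load("scene1.npz")["im"]; hsv=cv2.cvtColor(im,cv2.COLOR_BGR2HSV)
b=np.zeros(im.shape[:2],bool); b[232:266,295:318]=1
m=b&(im.max(2)<95); v,u=np.nonzero(m); print("scene dark",u.mean(),v.mean(),v.min(),v.max(),"-> on z=.092:",plane("scene",[[u.mean(),v.mean()]],.092))
im=np.load("top1.npz")["im"]; b=np.zeros(im.shape[:2],bool); b[170:195,335:362]=1
m=b&(im.max(2)<60); v,u=np.nonzero(m); print("top dark",len(u),u.mean(),v.mean(),"-> z=.11:",plane("top",[[u.mean(),v.mean()]],.11), cv2.minAreaRect(np.c_[u,v].astype('f4')))
T=toolR([0,0,-1],[np.cos(np.radians(66)),np.sin(np.radians(66)),0]); tell([.56,-.36,.2],T)
E
```

```text
scene 0.115 76 [ 0.5603 -0.364   0.1185] [ 0.56183222 -0.36384477] ((560.5450439453125, -363.2922668457031), (19.093490600585938, 17.206375122070312), 46.512020111083984)
scene 0.07 131 [ 0.5556 -0.3685  0.0929] [ 0.55644957 -0.36467334] ((555.7304077148438, -365.9512939453125), (10.488390922546387, 21.004484176635742), 17.148189544677734)
top 0.115 49 [ 0.5608 -0.3592  0.1195] [ 0.56069936 -0.35928995] ((561.0185546875, -359.351806640625), (16.624814987182617, 18.676456451416016), 35.061431884765625)
top 0.07 23 [ 0.556  -0.3545  0.0956] [ 0.55851404 -0.35798364] ((557.49169921875, -356.8367004394531), (18.537233352661133, 9.962032318115234), 52.74580383300781)
scene dark 306.7516339869281 250.18954248366012 239 261 -> on z=.092: [[ 0.56127717 -0.36383593  0.092     ]]
top dark 42 347.76190476190476 181.5952380952381 -> z=.11: [[ 0.55798587 -0.35712381  0.11      ]] ((348.0000305175781, 181.50001525878906), (4.949747085571289, 7.77817440032959), 45.0)
 shift mm [ -87.4 -223.1   32.8] | turn deg [ 3.11 28.12 11.23] | shift mm after turn [-135.2 -200.2  -11.4]
```

```bash
python3 - <<'E'
from h import *
T=toolR([0,0,-1],[np.cos(np.radians(48)),np.sin(np.radians(48)),0]); tell([.5607,-.3615,.2],T)
E
```

```text
shift mm [ -88.3 -224.4   33.2] | turn deg [ 7.54 27.54 28.86] | shift mm after turn [-192.  -149.2  -11.4]
```

```bash
python3 -m handwheel '[[0.045,-0.022,-0.056,0.008,0,0,0],[0.045,-0.022,-0.056,0.008,0,0,0],[0.045,-0.022,-0.056,0.008,0,0,0],[0.045,-0.022,-0.056,0.008,0,0,0],[0.045,0,0,0,1.5,5.5,5.8],[0.045,0,0,0,1.5,5.5,5.8],[0.045,0,0,0,1.5,5.5,5.8],[0.045,0,0,0,1.5,5.5,5.8],[0.045,0,0,0,1.5,5.5,5.8],[0.045,0,0,0,0,0,0]]'
python3 - <<'E'
from h import *
T=toolR([0,0,-1],[np.cos(np.radians(48)),np.sin(np.radians(48)),0]); tell([.5607,-.3615,.081],T)
E
```

```text
time: 9.68
position: [0.5625, -0.3586, 0.1986]
tool_rot: [-1.12, -2.932, 0.004]
ft_force: [0.2, -0.3, 0.1]
grip_width: 0.515
grip_force: 0.0
 shift mm [ -0.7  -3.  117.6] | turn deg [-0.19 -0.09  0.2 ] | shift mm after turn [ -0.6  -3.4 117.6]
```

```bash
python3 -m handwheel '[[0.045,-0.001,-0.003,0.03,0,0,0],[0.045,0,0,0.04,0,0,0],[0.045,0,0,0.035,0,0,0],[0.045,0,0,0.012,0,0,0],[0.045,0,0,0,0,0,0]]'
python3 -m handwheel '[[0.01,0,0,0,0,0,0],[0.01,0,0,0,0,0,0],[0.01,0,0,0,0,0,0],[0.01,0,0,0,0,0,0]]' 12
python3 - <<'E'
from h import *
p,R,s=cur(); print(p,"open mm", s["grip_width"]*87,s["ft_force"],s["torque"])
E
```

```text
time: 10.3
position: [0.5595, -0.3622, 0.0845]
tool_rot: [1.124, 2.933, 0.001]
ft_force: [0.5, -0.1, 0.9]
grip_width: 0.515
grip_force: 0.0
time: 10.8
position: [0.5604, -0.3629, 0.0855]
tool_rot: [1.125, 2.93, 0.002]
ft_force: [0.2, 0.4, 1.8]
grip_width: 0.206
grip_force: 12.0
[ 0.56037511 -0.36286579  0.08554288] open mm 17.96307675628138 [0.1715437  0.35226082 1.79945599] [0.04415934 0.02134278 0.02076435]
```

The opening reads 18.0 mm, so the handle is gripped flat. I lift straight up.

```bash
python3 -m handwheel '[[0.005,0,0,0,0,0,0],[0.005,0,0,-0.01,0,0,0],[0.005,0,0,-0.02,0,0,0],[0.005,0,0,-0.03,0,0,0],[0.005,0,0,-0.035,0,0,0],[0.005,0,0,-0.035,0,0,0],[0.005,0,0,0,0,0,0],[0.005,0,0,0,0,0,0]]' 30
python3 - <<'E'
from h import *
p,R,s=cur(); print(p,"open mm", s["grip_width"]*87,s["ft_force"])
im,d=grab("scene"); np.savez("scene2.npz",im=im,d=d); cv2.imwrite("pics/s3.png",cv2.resize(im[100:300,200:400],None,fx=3,fy=3))
im,d=grab("top"); np.savez("top2.npz",im=im,d=d)
# expected tip & axis pixel in scene
for k in(.0705,.0255,.0): print(k,proj("scene",[p+R[:,2]*k]))
T=toolR(-HR[:,2],HR[:,1])
L=.0705; tell(HO+HR[:,2]*(L+.03),T,"hover30")
E
```

```text
time: 11.8
position: [0.5591, -0.3627, 0.2149]
tool_rot: [1.126, 2.932, 0.003]
ft_force: [0.1, -0.5, -1.3]
grip_width: 0.205
grip_force: 30.0
[ 0.5591128  -0.36272638  0.21491219] open mm 17.82107102315769 [ 0.12303434 -0.53966576 -1.29529785]
0.0705 [[308.1898605  233.86636435]]
0.0255 [[310.64815005 218.26318455]]
0.0 [[312.1390623  208.73003813]]
hover30 shift mm [152.2 118.6  60.3] | turn deg [ -7.23 -27.41 -29.44] | shift mm after turn [ 92.2 178.9  18.9]
```

View pics/s3.png

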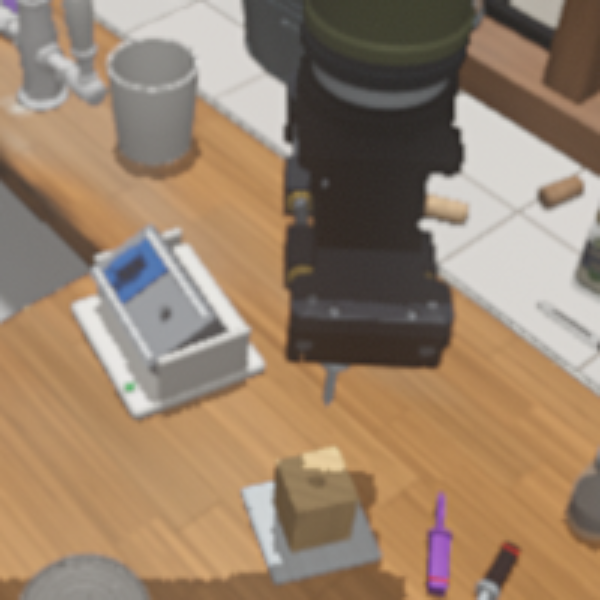

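The probe hangs in the gripper with the tip at crop (327,401), i.e. pixel (309,234), against (308,234) predicted. The shutter is open and the socket is visible. I carry it over the dock.

```bash
python3 -m handwheel '[[0.005,0.02,0.015,0,0,0,0],[0.005,0.035,0.028,0,0,0,0],[0.005,0.035,0.028,0,0,0,0],[0.005,0.035,0.028,0,0,0,0],[0.005,0.025,0.02,0,0,0,0],[0.005,0,0,0,-1.45,-5.5,-5.9],[0.005,0,0,0,-1.45,-5.5,-5.9],[0.005,0,0,0,-1.45,-5.5,-5.9],[0.005,0,0,0,-1.45,-5.5,-5.9],[0.005,0,0,0,-1.45,-5.5,-5.9],[0.005,0,0,0,0,0,0],[0.005,0,0,0,0,0,0]]'
python3 - <<'E'
from h import *
p,R,s=cur(); T=toolR(-HR[:,2],HR[:,1]); tell(HO+HR[:,2]*(.0705+.012),T,"hover12"); print(s["grip_width"]*87,((p+R[:,2]*.0705-HO)@HR*1000).round(1))
E
```

```text
time: 13.4
position: [0.5283, -0.1739, 0.2151]
tool_rot: [0.277, 2.637, -0.071]
ft_force: [0.8, -0.2, -0.2]
grip_width: 0.205
grip_force: 30.0
hover12 shift mm [32.   1.2 70.5] | turn deg [-0.05  0.17  0.  ] | shift mm after turn [31.8  1.1 70.6]
17.839254900424628 [32.  -1.2 82.6]
```

```bash
python3 -m handwheel '[[0.005,0.016,0.001,0,0,0,0],[0.005,0.016,0,0.01,0,0,0],[0.005,0,0,0.03,0,0,0],[0.005,0,0,0.02,0,0,0],[0.005,0,0,0.01,0,0.1,0],[0.005,0,0,0,0,0,0],[0.005,0,0,0,0,0,0]]'
python3 - <<'E'
from h import *
p,R,s=cur(); T=toolR(-HR[:,2],HR[:,1]); tell(HO+HR[:,2]*(.0705+.012),T,"hover12"); print(((p+R[:,2]*.0705-HO)@HR*1000).round(1),s["ft_force"])
out=[]
for n in("scene","top"):
    im,d=grab(n); tip=proj(n,[p+R[:,2]*.0705])[0]; so=proj(n,[HO])[0]; print(n,"tip",tip,"socket",so)
    u,v=so.astype(int); c=im[v-30:v+30,u-35:u+35]; c=cv2.resize(c,None,fx=8,fy=8,interpolation=cv2.INTER_CUBIC)
    for q,col in((tip,(0,255,0)),(so,(0,0,255))): cv2.drawMarker(c,tuple(((q-[u-35,v-30]+.5)*8).astype(int)),col,0,14)
    out.append(cv2.resize(c,None,fx=.7,fy=.7))
cv2.imwrite("pics/tip.png",np.hstack(out))
E
```

```text
time: 14.28
position: [0.5335, -0.1741, 0.1389]
tool_rot: [0.275, 2.637, -0.071]
ft_force: [0.6, 0.4, -0.6]
grip_width: 0.212
grip_force: 30.0
hover12 shift mm [0.6 0.2 0.9] | turn deg [-0.03  0.17  0.09] | shift mm after turn [0.6 0.2 0.9]
[ 0.8 -0.2 12.9] [ 0.63306862  0.44138201 -0.60227338]
scene tip [251.71791535 201.06205679] socket [253.84109634 203.7416085 ]
top tip [280.21127569 182.82459987] socket [280.39112545 181.5846197 ]
```

View pics/tip.png

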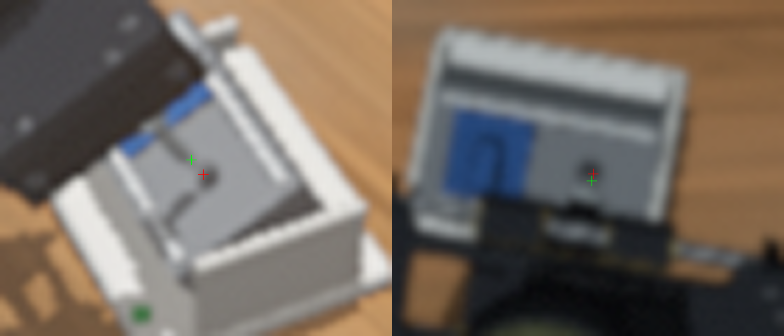

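Left (scene): the pin tip is at about (187,158) and the socket at (208,175), with markers within about 1 px of both. Right (top): the socket is at (590,172) beside its marker. The error is within the chamfer's capture range, so I step in and watch the forces.

```bash
cat > f.py <<'E'
from h import *
F=[];
p,R,s=cur(); print("tip in head mm",((p+R[:,2]*.0705-HO)@HR*1000).round(1),"F head",(s["ft_force"]@HR).round(1),"T head",(np.array(s["torque"])@HR).round(2),"open",round(s["grip_width"]*87,1))
T=toolR(-HR[:,2],HR[:,1]); print("turn err",np.degrees(Rn.from_matrix(R.T@T).as_rotvec()).round(2))
E
python3 -m handwheel '[[0.005,0.0,-0.001,0.006,0,0,0],[0.005,0,0,0.006,0,0,0],[0.005,0,0,0.003,0,0,0],[0.005,0,0,0,0,0,0]]'; python3 f.py
python3 -m handwheel '[[0.005,0.0,0,0.002,0,0,0],[0.005,0,0,0.002,0,0,0],[0.005,0,0,0,0,0,0]]'; python3 f.py
```

```text
time: 14.88
position: [0.5395, -0.1765, 0.1245]
tool_rot: [0.275, 2.639, -0.071]
ft_force: [-0.0, -0.2, -0.8]
grip_width: 0.208
grip_force: 30.0
tip in head mm [-0.5 -1.3 -2.9] F head [-0.4 -0.2 -0.7] T head [ 0.01  0.65 -0.03] open 18.1
turn err [-0.03  0.09  0.09]
time: 15.25
position: [0.5415, -0.1768, 0.1213]
tool_rot: [0.275, 2.638, -0.07]
ft_force: [-0.4, 1.1, -0.5]
grip_width: 0.206
grip_force: 30.0
tip in head mm [-0.1 -1.2 -6.6] F head [-0.7  1.  -0.2] T head [0.11 0.63 0.  ] open 17.9
turn err [-0.02  0.12  0.09]
```

```bash
python3 -m handwheel '[[0.005,0.0,0,0.003,0,0,0],[0.005,0,0,0.003,0,0,0],[0.005,0,0,0.003,0,0,0],[0.005,0,0,0,0,0,0],[0.005,0,0,0,0,0,0]]' >/dev/null; python3 f.py
```

```text
tip in head mm [ -0.2  -1.2 -15.6] F head [-1.5  1.8 -1.5] T head [ 0.44  0.69 -0.04] open 17.7
turn err [-0.02  0.11  0.1 ]
```

```bash
python3 -m handwheel '[[0.005,0.0,0,0.003,0,0,0],[0.005,0,0,0.003,0,0,0],[0.005,0,0,0.003,0,0,0],[0.005,0,0,0,0,0,0],[0.005,0,0,0,0,0,0]]' >/dev/null; python3 f.py
```

```text
tip in head mm [ -0.2  -1.2 -24.6] F head [ 0.2  2.1 -2.2] T head [ 0.61  0.74 -0.  ] open 17.6
turn err [-0.02  0.12  0.1 ]
```

The steady push along +y means the axis lies a little that way, so I ease +0.8 mm and continue.

```bash
python3 -m handwheel '[[0.005,0.0,0.0008,0,0,0,0],[0.005,0,0,0.003,0,0,0],[0.005,0,0,0.003,0,0,0],[0.005,0,0,0.003,0,0,0],[0.005,0,0,0,0,0,0],[0.005,0,0,0,0,0,0]]' >/dev/null; python3 f.py
```

```text
tip in head mm [  0.2  -0.8 -33.5] F head [-0.8 -0.2 -0.8] T head [0.   0.67 0.02] open 17.6
turn err [-0.04  0.14  0.08]
```

```bash
python3 -m handwheel '[[0.005,0.0,0.0,0.002,0,0,0],[0.005,0,0,0.002,0,0,0],[0.005,0,0,0.002,0,0,0],[0.005,0,0,0,0,0,0],[0.005,0,0,0,0,0,0]]' >/dev/null; python3 f.py
```

```text
tip in head mm [  0.   -0.5 -39.5] F head [-1.   1.  -0.2] T head [0.03 0.69 0.  ] open 17.5
turn err [-0.03  0.13  0.09]
```

Free of side load now. I press home until the axial force shows the collar seating.

```bash
python3 -m handwheel '[[0.005,0.0,0.0,0.002,0,0,0],[0.005,0,0,0.002,0,0,0],[0.005,0,0,0,0,0,0],[0.005,0,0,0,0,0,0]]' >/dev/null; python3 f.py
```

```text
tip in head mm [  0.   -0.6 -43.5] F head [-0.4  0.3 -0. ] T head [-0.01  0.63  0.03] open 18.3
turn err [-0.03  0.13  0.09]
```

```bash
python3 -m handwheel '[[0.005,0.0,0.0,0.001,0,0,0],[0.005,0,0,0.001,0,0,0],[0.005,0,0,0,0,0,0],[0.005,0,0,0,0,0,0]]' >/dev/null; python3 f.py
```

```text
tip in head mm [  0.2  -0.5 -44.5] F head [-4.7  0.4 17.7] T head [ 0.07  1.62 -0.02] open 18.1
turn err [0.03 0.11 0.05]
```

Collar is home (44.5 mm deep, 18 N axial). I release and withdraw along the axis.

```bash
python3 -m handwheel '[[0.034,0,0,0,0,0,0],[0.034,0,0,0,0,0,0],[0.034,0,0,0,0,0,0],[0.034,0,0,-0.01,0,0,0],[0.034,0,0,-0.03,0,0,0],[0.034,0,0,-0.04,0,0,0],[0.034,0,0,-0.04,0,0,0],[0.034,0,0,-0.02,0,0,0],[0.034,0,0,0,0,0,0]]'
python3 - <<'E'
from h import *
im,d=grab("scene"); cv2.imwrite("pics/end.png",cv2.resize(im[130:310,180:380],None,fx=3,fy=3))
P=pts("scene",np.ones(d.shape,bool),d); L=(P-HO)@HR*1000; m=(abs(L[:,0])<18)&(abs(L[:,1])<18)&(L[:,2]>15)&(L[:,2]<90)
S=L[m]; print("handle in head: lo",S.min(0).round(1),"hi",S.max(0).round(1)); h=S[S[:,2]>45]; l=S[S[:,2]<30]; print("upper mean",h.mean(0).round(1),"lower mean",l.mean(0).round(1))
E
```

```text
time: 20.0
position: [0.4978, -0.1706, 0.206]
tool_rot: [0.283, 2.634, -0.076]
ft_force: [-0.7, -0.2, -0.3]
grip_width: 0.393
grip_force: 0.0
handle in head: lo [-15.4 -11.1  15.1] hi [ 5.7  9.  62.1]
upper mean [-5.5 -4.1 56.7] lower mean [-2.8 -8.5 22.5]
```

View pics/end.png

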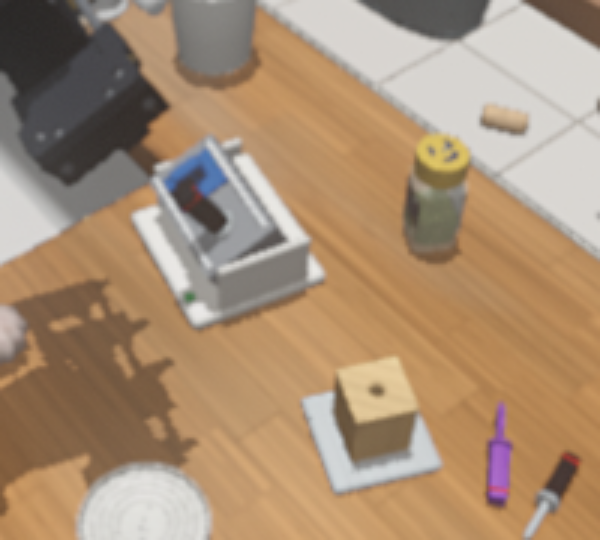

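The probe sits in the socket at crop (205,205), with its handle top 60–62 mm above the face where 60 mm is fully seated. The shutter is open, the jar and tin are in place, and the gripper is clear.

```bash
python3 -c "
from bench import ctrl
print(ctrl.close_job())"
```

```text
the job is handed in; nothing more can be done
None
```

The job is handed in with no verdict reported: my last look showed the shutter fully open, the probe seated about 44.5 mm deep in the socket and released, the gripper clear, and no sign that the jar, garlic or tin had moved.

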